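# Shut the chisel case and lock it with the snap hook

### The arm

A 7-joint arm with a two-finger parallel gripper is mounted at the origin on the work surface. World frame = base frame: x ahead of the robot, y to its left, z up, the work surface at z = 0. Lengths are in m, angles in rad, forces in N, time in s.
With the tool pointing down it reaches from about 0.425 to 0.925 m from the base axis. Payload 6.8 kg.
Tool frame: the origin (TCP) lies at the very end of the fingers, on their centre line; the grasp point (between the pads) lies 19 mm behind it; z points along the fingers, y is the direction in which the jaws open and shut (so a half turn about z gives the same grasp; the last joint's range is limited). The gripper opens to 85 mm and grips with 20 to 120 N. Pads are 22 mm wide; open, the fingers measure 114 mm over their backs; the gripper's body (76 mm by 85 mm) begins 54 mm behind the grasp point. The pads swing forward as they close: fully open they stand 13 mm farther back than shut.
Start: joints at [-1.239, 0.477, 0.022, 1.555, -0.011, 1.109, -0.083], TCP at [0.287, 0.611, 0.231] pointing down, gripper open.
Joint ranges: [-2.96, 2.96], [-0.34, 2.1], [-1.41, 1.46], [0.24, 2.44], [-1.37, 4.51], [0.17, 1.92], [-2.96, 2.96]. Speed limits (rad/s): [2.39, 2.39, 3.14, 3.14, 3.14, 3.14, 3.14].

### API

Orientations are given as a unit quaternion [w, x, y, z].
In Python, from station import bot gives the robot as it stands.
- The arm moves only by the tool move_arm, never from a script. Its argument "commands" is text: rows parted by semicolons, each of 7 numbers parted by spaces: the opening, from 0 (shut) to 1 (fully open), then the shift along the tool's x, y, z in cm, then the turn, a rotation vector about the tool's x, y, z in degrees. In form: gripper tx ty tz rx ry rz; .... A call has 1 to 12 rows; each row shifts and turns the commanded pose from where the row before left it, along the tool's axes as they then stand; what a row does not reach is not made up. A row lasts 1/12 s, in which the tool goes at most 41.7 mm and 7.16 degrees, less where a joint would pass 70% of its speed; a pose out of reach is approached as far as the arm can. A call with a gripper value outside its range is refused whole. The fingers move at their own pace and stop on an object; "force" is the grip in N (left out, the last holds). Time passes only in rows, so rows that do not move let the fingers close. It gives the time, the measured TCP pose, the force and the opening at its end, in the units of the state.
- bot.get_obs(): the state, without advancing time (a new reading comes with each control period).
- bot.read_camera(name): name is "scene" or "top"; returns a dict with "img" (420x560x3 uint8, red, green, blue), "K" (3x3 intrinsics, pixels), "rvec" (rotation vector, rad) and "tvec" (3), from world to camera coordinates, as OpenCV has them. Camera axes: x right, y down, z forward; pixel columns grow to the right and rows downward; lengths in m; the calibration is good to about 2 mm. A picture is of the moment at which its call begins. There is no depth.
- bot.hand_in(): hands the job in, once; it reports no verdict.
The state is a dict: "t": time; "q": joint angles; "joint_vel": joint speeds; "joint_torque": joint torques, N m; "eef_pos": TCP position; "tool_rot": TCP orientation; "contact_force": force on the tool from outside, world axes, zero at the start; "torque": the same for the moment, N m; "gripper_width": opening from 0.0 (shut) to 1.0 (fully open).
Only numpy, scipy, OpenCV 4.12 (cv2) and the standard library are available. Lean on these libraries where they do the work, as an engineer would, in place of code of your own. Each camera call takes 0.05 s, during which the arm holds its last target. There are 200 camera calls.

### The job

Shut the lid of the wooden chisel case on the bench, then lock it: take the red-handled snap hook and push it, mouth down, over the steel staple that comes up through the lid until its sprung gate has flicked shut under the staple's bar and the hook sits fully home on the lid. Leave the hook standing upright there, let go of it, and do not knock over the glue bottle or the green can.

Things in the scene. Friction and masses are not known exactly. Their poses are not given: they have to be found in the camera images.
- case: Dark wooden chisel case fixed to the bench, 220 x 260 mm (its x, y), 75 mm high without lid. Origin: centre of its underside, z up; +x is the hinge side, -x the opening side facing the robot. The hinge line runs along y at x = +110 mm, height 80 mm. Shut, the lid's flat upper face is at height 85 mm and reaches to x = -120 mm.
- lid (a joint): Lid angle, rad: 0 = shut, grows as the front edge rises (max 1.3). Brown plate 230 x 260 x 10 mm, 0.35 kg; its stiff hinge holds it where it is left; a few newtons (2 to 6) down on its middle shut it. The staple comes up through its slot (case frame: x -86 to -63 mm, y -43 to +43 mm).
- lid_top (a point): Point on the lid's upper face, 120 mm from the hinge line (half-way to the front edge), on the middle line; moves with the lid; its z axis is normal to the lid.
- staple_bar (a point): Middle of the staple's top bar. The staple is a fixed inverted U of round 8 mm steel bar: the top bar lies level along the case's y, its axis 135 mm above the bench and 50 mm above the shut lid, 60 mm free between the posts. Axes as the case's.
- hook_center (a point): Centre (half-way up) of the loose snap hook, about 0.35 kg, standing on two feet, mouth down: 54 mm wide (its x), 26 thick (y), 126 tall (z up). Red-black handle on top 36 x 24 x 56 mm (x, y, z), centred 35 mm above this point. Below, a steel inverted U with 12 mm wide legs. Fully home, feet on the shut lid, the staple bar is 13 mm below this point and the hook stands by itself.
- hook_throat (a point): Middle of the hook's throat where the bar ends up, 13 mm below its centre; axes as the hook's. The throat is 30 mm wide (x) and open along y, which must lie along the staple bar (either way round); its top is 8 mm above this point, the feet 50 mm below. Bring the bar in about 3 mm to the +x side of the middle, away from the gate's pivot.
- gate (a joint): Angle of the hook's brass gate, rad: 0 = shut across the mouth, grows as the bar pushes it up into the throat (max 1.35). 29 mm long, pivoted on the -x leg (x = -15 mm, 10 mm above the feet). A spring shuts it; pushing it open takes about 3 to 6 N, and it drops shut under the bar about 14 mm before the feet meet the lid.
- glue_mid (a point): Centre (half-way up) of the loose white glue bottle, 54 mm in diameter, 150 mm tall, standing beside the case; its z axis is up while it stands. Not to be knocked over.
- spray_mid (a point): Centre (half-way up) of the loose green can, 60 mm in diameter, 180 mm tall; its z axis is up while it stands. Not to be knocked over.

How it is judged:
By the outcome, as a careful person would: the job done as asked, in the order asked, and still so for the second after the job is handed in, with the robot touching nothing.
It also fails if it takes over 59 s, if anything falls off the work surface, if the arm or the gripper's body presses on something with over 40 N, if the wrist force passes 120 N, or if a joint passes its speed limit or range.

## Working session

There is one attempt and no reset: what is moved stays moved. The work goes in short steps, Python scripts to look and compute and a tool call to move; the robot and the scene stay as the last step left them, time stands still between calls to the robot, and variables do not carry over. Pictures are saved under pics/ and viewed, about 8 in all and at most 12, crops included, and the job is handed in when it is done.

Besides the shell and the picture viewer there is one more tool, called after "Emit:" as name(argument=value, ...) on one line, values as JSON. move_arm: Moves the arm, as the interface text tells. Its arguments: {"type":"object","properties":{"commands":{"type":"string"},"force":{"type":"number"}},"required":["commands"]}

```bash
mkdir -p pics; ls; cat > h.py <<'E'
import numpy as np, cv2
from station import bot
def cam(n):
    c=bot.read_camera(n); R=cv2.Rodrigues(np.array(c["rvec"],float))[0]
    return c["img"],np.array(c["K"]),R,np.array(c["tvec"],float).ravel()
def save(n,f,crop=None,s=1):
    im=cam(n)[0][:,:,::-1]
    if crop: x0,y0,x1,y1=crop; im=im[y0:y1,x0:x1]
    cv2.imwrite("pics/"+f,cv2.resize(im,None,fx=s,fy=s,interpolation=cv2.INTER_CUBIC))
def ray(C,u,v):
    _,K,R,t=C; return -R.T@t, R.T@np.linalg.inv(K)@np.array([u,v,1.])
def atz(C,u,v,z):
    o,d=ray(C,u,v); return o+d*(z-o[2])/d[2]
def tri(C1,p1,C2,p2):
    P=[c[1]@np.c_[c[2],c[3]] for c in(C1,C2)]
    X=cv2.triangulatePoints(P[0],P[1],np.array(p1,float),np.array(p2,float)); return (X[:3]/X[3]).ravel()
def proj(C,X):
    _,K,R,t=C; p=(R@np.array(X,float).T).T+t; p=p@K.T; return p[...,:2]/p[...,2:]
E
python3 - <<'E'
from h import *
save("scene","s0.png",s=1.42);save("top","t0.png",s=1.42)
for n in("scene","top"):
    C=cam(n);print(n,-C[2].T@C[3],C[2][2],C[1][0,0])
o=bot.get_obs();print(o)
E
```

```text
pics
scene [ 1.04528861 -0.53386565  0.63101003] [-0.51667416  0.61999804 -0.59046612] 393.3080795586365
top [0.50232915 0.02021455 1.55100416] [ 0.04402367  0.01892966 -0.99885113] 535.3443382033081
{'t': 0.2, 'q': array([-1.2390937 ,  0.47753678,  0.02236694,  1.5559943 , -0.01147139,
        1.10927552, -0.0831196 ]), 'joint_vel': array([ 1.35031140e-03, -2.44534761e-03, -4.31949652e-04, -5.46010065e-03,
       -5.86404626e-04, -9.99004404e-04, -4.45051820e-05]), 'joint_torque': array([ 7.32355147e-04, -5.96276915e+01,  1.60731789e+00, -2.81179458e+01,
        1.25534489e-02,  7.07747560e-03, -3.12027498e-05]), 'eef_pos': array([0.28726371, 0.61046499, 0.23069588]), 'tool_rot': array([-6.73745607e-05,  2.18135574e-01,  9.75918325e-01, -5.38592964e-04]), 'contact_force': array([0.59195494, 0.71809826, 0.36097349]), 'torque': array([ 0.03476565, -0.00284404, -0.01135659]), 'gripper_width': 1.0013553609563262}
```

View pics/s0.png

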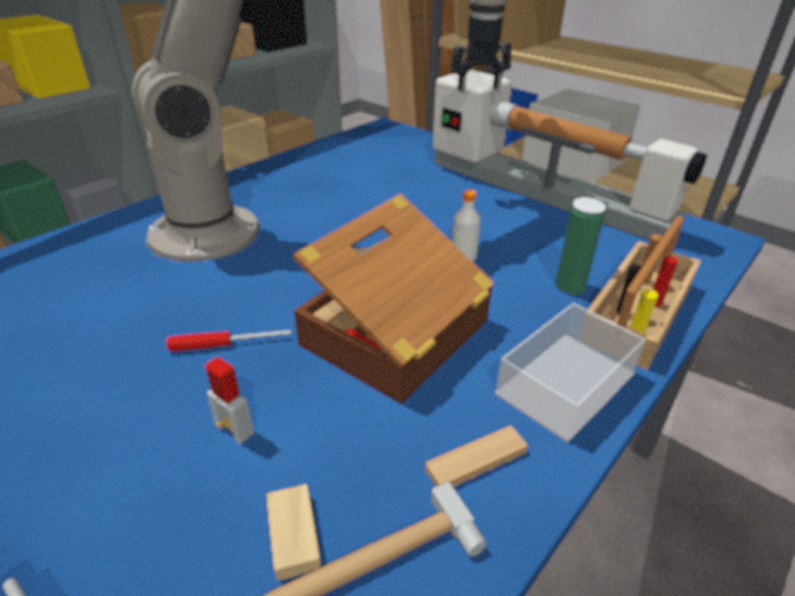

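View pics/t0.png

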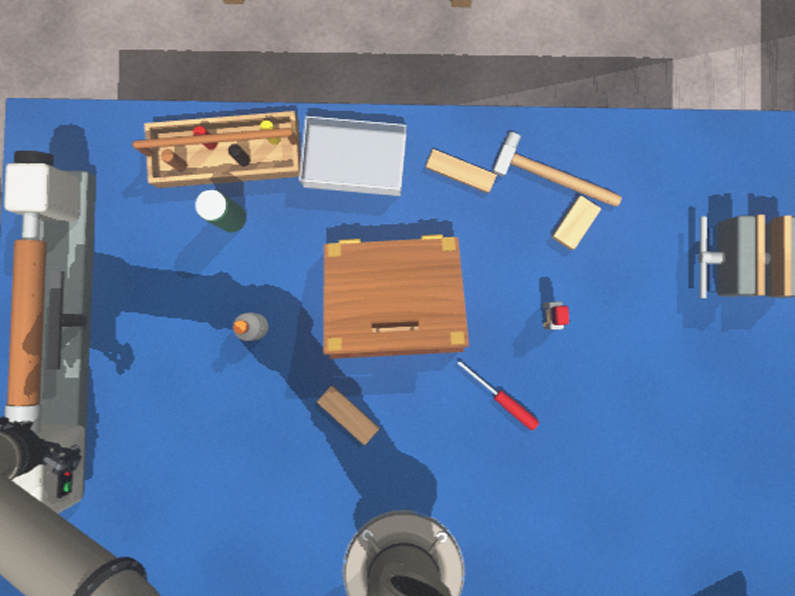

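The scene view shows the case with the lid part open at (395,290), the hook at (230,400), the bottle at (467,225) and the can at (580,245). In the top view, the case is at (397,295), the hook at (556,316), the bottle at (250,326) and the can at (220,208). Next I'll enlarge the hook and the case.

```bash
cat > comp.py <<'E'
from h import *
def comp(f,specs,w=395,h=590):
    out=[]
    for n,(x0,y0,x1,y1) in specs:
        im=cam(n)[0][:,:,::-1][y0:y1,x0:x1]
        s=min(w/(x1-x0),h/(y1-y0)); im=cv2.resize(im,None,fx=s,fy=s,interpolation=cv2.INTER_CUBIC)
        for i in range(0,x1-x0,10):
            cv2.line(im,(int(i*s),0),(int(i*s),6 if i%50 else 12),(0,255,255),1)
        for i in range(0,y1-y0,10): cv2.line(im,(0,int(i*s)),(6,int(i*s)),(0,255,255),1)
        print(n,x0,y0,"scale",s,"offset x",len(out)*400)
        pad=np.zeros((h,400,3),np.uint8); pad[:im.shape[0],:im.shape[1]]=im; out.append(pad)
    cv2.imwrite("pics/"+f,np.hstack(out))
E
python3 - <<'E'
from comp import *
comp("hook1.png",[("top",(376,205,411,240)),("scene",(138,245,188,315))])
comp("case1.png",[("top",(220,155,335,260)),("scene",(200,130,355,285))])
E
```

```text
top 376 205 scale 11.285714285714286 offset x 0
scene 138 245 scale 7.9 offset x 400
top 220 155 scale 3.4347826086956523 offset x 0
scene 200 130 scale 2.5483870967741935 offset x 400
```

View pics/hook1.png

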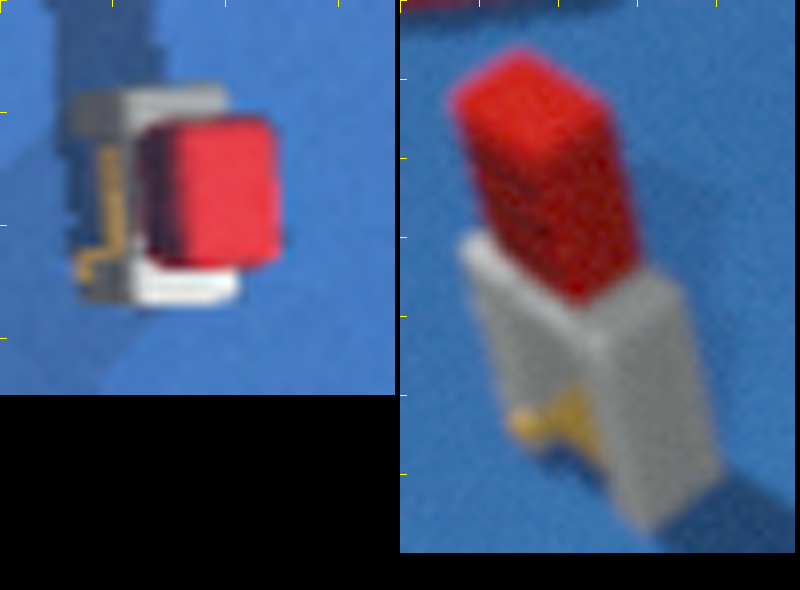

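View pics/case1.png

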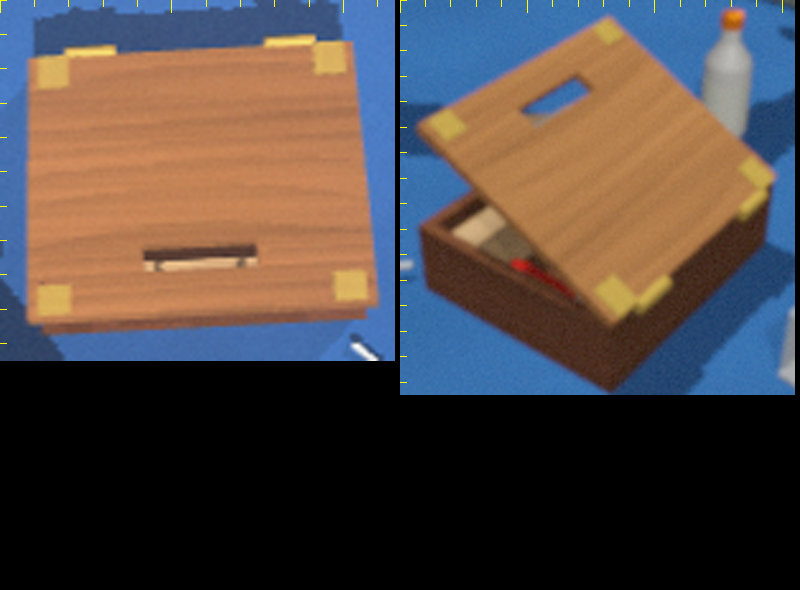

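```bash
cat > fit.py <<'E'
from h import *
from scipy.optimize import least_squares
T=cam("top");S=cam("scene")
t=lambda u,v:(220+u/3.4348,155+v/3.4348)
s=lambda u,v:(200+(u-400)/2.5484,130+v/2.5484)
def lid(sd,y,th,n=.005): return [.11-sd*np.cos(th)+n*np.sin(th)*1, y, .08+sd*np.sin(th)+n*np.cos(th)]
def W(p,X): c,q=np.cos(p[2]),np.sin(p[2]); return [p[0]+c*X[0]-q*X[1],p[1]+q*X[0]+c*X[1],X[2]]
L=[(.23,.13),(.23,-.13),(0,.13),(0,-.13)]
tp=[t(28,323),t(377,304),t(28,60),t(352,42)]
sp=[s(610,17),s(418,125),s(776,178),s(612,325)]
bs=[([.11,-.13,0],s(612,391)),([-.11,-.13,0],s(427,288)),([-.11,-.13,.075],s(422,228))]
def res(p):
    X=[W(p,lid(a,b,p[3])) for a,b in L]; B=[W(p,b[0]) for b in bs]
    return np.r_[(proj(T,X)-tp).ravel(),(proj(S,X)-sp).ravel(),(proj(S,B)-[b[1] for b in bs]).ravel()]
r=least_squares(res,[.6,0,0,.6],loss="soft_l1");print("case",r.x.round(4),res(r.x).round(1))
c=r.x
# hook
t=lambda u,v:(376+u/11.286,205+v/11.286)
s=lambda u,v:(138+(u-400)/7.9,245+v/7.9)
H=[([.018,.012,.126],t(183,119)),([.018,-.012,.126],t(277,118)),([-.018,-.012,.126],t(283,266)),([-.018,.012,.126],t(184,270)),([.027,-.013,.07],t(228,86)),([-.027,-.013,.07],t(238,303))]
Hs=[([.018,.012,.126],s(608,103)),([-.018,.012,.126],s(525,49)),([-.018,-.012,.126],s(452,100)),([.027,-.013,.07],s(598,338)),([.027,.013,.07],s(685,287)),([-.027,-.013,.07],s(465,240)),([.027,-.013,0],s(645,533)),([.027,.013,0],s(722,478))]
def rh(p): return np.r_[(proj(T,[W(p,h[0]) for h in H])-[h[1] for h in H]).ravel(),(proj(S,[W(p,h[0]) for h in Hs])-[h[1] for h in Hs]).ravel()]
r=least_squares(rh,[.6,-.3,0],loss="soft_l1");print("hook",r.x.round(4),rh(r.x).round(1))
print("glue top",atz(T,239/1.42,326/1.42,.15),"can top",atz(T,211/1.42,208/1.42,.18))
print("lid_top",W(c,lid(.12,0,c[3])),"staple",W(c,[-.0745,0,.135]))
from scipy.spatial.transform import Rotation as Ro
q=bot.get_obs()["tool_rot"];print(Ro.from_quat(np.r_[q[1:],q[0]]).as_matrix().round(3))
E
python3 fit.py
```

```text
case [0.5461 0.0318 0.073  0.4547] [-0.6 -1.4 -0.1 -0.9 -0.4 -1.5 -0.3 -1.1 -1.2  0.1 -0.6  0.2  0.2 -1.7
  0.6 -1.7 -0.8  0.9 -1.  -0.5 -2.1 -1.6]
hook [ 0.5203 -0.2851  0.0417] [-0.8 -1.  -0.  -1.  -0.2 -0.6 -0.5 -0.8  0.  -1.1 -0.3 -0.7  1.2 -0.6
 -0.4 -2.2 -2.1 -1.9 -0.6  0.9 -0.4 -0.6 -1.3 -0.2 -0.7  0.5  0.1 -0.6]
glue top [0.4844276  0.31486754 0.15      ] can top [0.69814469 0.36657778 0.18      ]
lid_top [np.float64(0.5505026084459947), np.float64(0.03207268180011547), np.float64(0.13719101205232437)] staple [np.float64(0.47182602699210546), np.float64(0.026320049954905195), 0.135]
[[-0.905  0.426 -0.   ]
 [ 0.426  0.905 -0.   ]
 [ 0.    -0.    -1.   ]]
```

```bash
sed -i 's|/3.4348,155+v/3.4348)|/3.4348-.5,155+v/3.4348-.5)|; s|/2.5484,130+v/2.5484)|/2.5484-.5,130+v/2.5484-.5)|; s|/11.286,205+v/11.286)|/11.286-.5,205+v/11.286-.5)|; s|/7.9,245+v/7.9)|/7.9-.5,245+v/7.9-.5)|' fit.py; python3 fit.py
cat > go.py <<'E'
# usage: go.py x y z jawyaw_deg : shift (cm) in tool axes, then turn about tool z
import sys
from h import *
from scipy.spatial.transform import Rotation as Ro
o=bot.get_obs(); q=o["tool_rot"]; R=Ro.from_quat(np.r_[q[1:],q[0]]).as_matrix()
a=[float(v) for v in sys.argv[1:]]
print("t",o["t"],"pos",o["eef_pos"].round(4),"z",R[:,2].round(4),"F",o["contact_force"].round(1),"g",round(o["gripper_width"],3),"q",o["q"].round(2))
print("shift cm",(R.T@(np.array(a[:3])-o["eef_pos"])*100).round(2))
yaw=np.degrees(np.arctan2(R[1,1],R[0,1])); d=(yaw-a[3]+90)%180-90
print("jaw yaw",yaw.round(2),"turn rz",round(d,2))
E
```

```text
case [0.5452 0.0322 0.0733 0.4602] [-0.4 -0.7  0.2 -0.2 -0.1 -0.6 -0.  -0.3 -0.7  0.1 -0.   0.1  0.5 -1.4
  0.9 -1.5 -0.5  1.1 -0.6 -0.2 -1.7 -1.3]
hook [ 0.5198 -0.2847  0.0394] [-0.4 -0.3  0.3 -0.4  0.2  0.1 -0.1 -0.1  0.4 -0.4  0.1  0.   1.7 -0.3
  0.2 -1.9 -1.5 -1.7 -0.2  1.1  0.1 -0.3 -0.8  0.1 -0.2  0.7  0.6 -0.3]
glue top [0.4844276  0.31486754 0.15      ] can top [0.69814469 0.36657778 0.18      ]
lid_top [np.float64(0.549848542379879), np.float64(0.03259342941012999), np.float64(0.13777377742773103)] staple [np.float64(0.47085697519370334), np.float64(0.02679267206009205), 0.135]
[[-0.905  0.426  0.   ]
 [ 0.426  0.905  0.   ]
 [-0.     0.    -1.   ]]
```

Emit:
move_arm(commands="0 0 0 -4 0 0 0; 0 0 0 -4 0 0 0; 0 0 0 -3 0 0 0; 0 -3 -2.5 0 0 0 0; 0 -3 -2.5 0 0 0 0; 0 -3 -2.5 0 0 0 0; 0 -3 -2.5 0 0 0 0; 0 -3 -2.5 0 0 0 0; 0 -3 -2.5 0 0 0 0; 0 -3 -2.5 0 0 0 0; 0 -3 -2.5 0 0 0 0; 0 -3 -2.5 0 0 0 0", force=60)

```text
t: 1.6
eef_pos: [0.4363, 0.2903, 0.3416]
tool_rot: [0.0, 0.218, 0.976, 0.0]
contact_force: [0.5, 1.0, -0.3]
gripper_width: 0.002
```

Emit:
move_arm(commands="0 -3 -2.6 0 0 0 0; 0 -3 -2.6 0 0 0 0; 0 -3 -2.6 0 0 0 0; 0 -3 -2.6 0 0 0 0; 0 -3 -2.6 0 0 0 0; 0 -3 -2.6 0 0 0 0; 0 -3 -2.6 0 0 0 0; 0 0 0 3 0 0 6.5; 0 0 0 3 0 0 6.5; 0 0 0 3 0 0 6.5; 0 0 0 0 0 0 6.5; 0 0 0 0 0 0 6.5")

```text
t: 2.6
eef_pos: [0.547, 0.0379, 0.2493]
tool_rot: [-0.001, 0.485, 0.874, -0.001]
contact_force: [0.4, -0.0, 0.8]
gripper_width: -0.001
```

Emit:
move_arm(commands="0 0 0 0 0 0 6.5; 0 0 0 0 0 0 6.5; 0 0 0 0 0 0 6.5; 0 0 0 0 0 0 6.5; 0 0 0 0 0 0 2")

```text
t: 3.02
eef_pos: [0.5484, 0.0383, 0.2514]
tool_rot: [0.0, 0.682, 0.731, 0.0]
contact_force: [0.6, -0.5, -0.7]
gripper_width: -0.004
```

```bash
python3 go.py .55 .0326 .138 4.2
```

```text
t 3.0167 pos [0.5484 0.0383 0.2514] z [ 2.e-04  1.e-04 -1.e+00] F [ 0.6 -0.5 -0.7] g -0.004 q [-0.64  0.27  0.56  1.86 -0.17  1.05  0.05]
shift cm [-0.58  0.12 11.34]
jaw yaw 3.97 turn rz -0.23
```

Emit:
move_arm(commands="0 -0.5 0.1 3 0 0 0; 0 0 0 3 0 0 0; 0 0 0 3 0 0 0; 0 0 0 1 0 0 0; 0 0 0 0.8 0 0 0; 0 0 -0.1 0.6 0 0 0; 0 0 -0.2 0.6 0 0 0; 0 0 -0.2 0.6 0 0 0; 0 0 -0.2 0.6 0 0 0")

```text
t: 3.77
eef_pos: [0.5434, 0.0327, 0.1199]
tool_rot: [0.0, 0.68, 0.733, 0.001]
contact_force: [0.2, -0.7, 4.3]
gripper_width: 0.003
```

Emit:
move_arm(commands="0 0 -0.15 0.6 0 0 0; 0 0 -0.15 0.6 0 0 0; 0 0 -0.15 0.6 0 0 0; 0 0 -0.1 0.6 0 0 0; 0 0 -0.1 0.6 0 0 0")

```text
t: 4.18
eef_pos: [0.537, 0.0323, 0.0889]
tool_rot: [0.001, 0.68, 0.733, 0.001]
contact_force: [1.8, -0.2, 2.5]
gripper_width: 0.002
```

Emit:
move_arm(commands="0 0 0 0.2 0 0 0; 0 0 0 0.2 0 0 0; 0 0 0 0.1 0 0 0; 0 0 0 0 0 0 0")

```text
t: 4.52
eef_pos: [0.5363, 0.0323, 0.085]
tool_rot: [-0.0, 0.68, 0.733, 0.0]
contact_force: [-3.4, 0.4, 13.0]
gripper_width: -0.001
```

Emit:
move_arm(commands="0 0 0 -1 0 0 0; 0 0 0 -4 0 0 0; 0 0 0 -4 0 0 0; 0.5 -3.5 -0.4 -4 0 0 0; 1 -3.5 -0.4 -2 0 0 0; 1 -3.5 -0.4 0 0 0 0; 1 -3.5 -0.5 0 0 0 0; 1 -3.5 -0.4 0 0 0 0; 1 -3.5 -0.5 0 0 0 0; 1 -3.5 -0.4 0 0 0 0; 1 -3.5 -0.5 0 0 0 0; 1 -3.5 -0.4 0 0 0 0")

```text
t: 5.52
eef_pos: [0.5205, -0.2785, 0.2256]
tool_rot: [-0.0, 0.68, 0.733, -0.0]
contact_force: [0.4, 1.2, -1.1]
gripper_width: 0.997
```

Emit:
move_arm(commands="1 0 0 0 0 0 1.9; 1 0 0 0 0 0 0; 1 0 0 0 0 0 0")

```text
t: 5.77
eef_pos: [0.521, -0.2767, 0.2253]
tool_rot: [-0.001, 0.692, 0.722, -0.0]
contact_force: [0.7, 0.3, 0.3]
gripper_width: 0.996
```

```bash
python3 go.py .5198 -.2847 .08 2.3; python3 - <<'E'
from comp import *
comp("case2.png",[("top",(215,145,345,260)),("scene",(100,130,355,330))],h=345)
E
```

```text
t 5.7667 pos [ 0.521  -0.2767  0.2253] z [-1.e-03  9.e-04 -1.e+00] F [0.7 0.3 0.3] g 0.996 q [-0.11  0.4   0.65  1.8  -0.28  1.03  0.69]
shift cm [-0.81 -0.14 14.53]
jaw yaw 2.43 turn rz 0.13
top 215 145 scale 3.0 offset x 0
scene 100 130 scale 1.5490196078431373 offset x 400
```

View pics/case2.png

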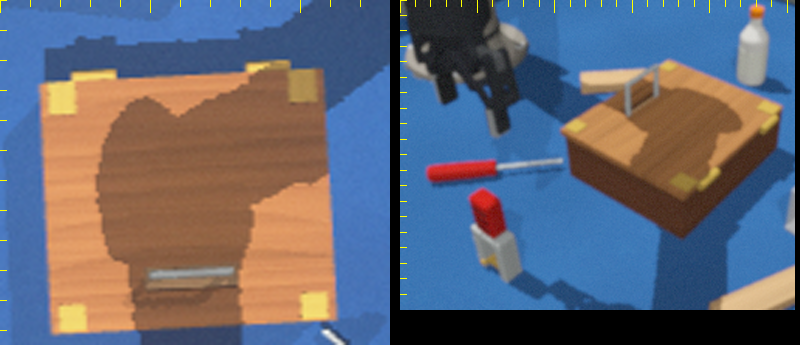

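The lid is shut, with the staple bar at about (148..236, 271) in the top crop and the hook untouched. Next I'll descend onto the hook handle.

Emit:
move_arm(commands="1 -0.8 -0.1 2 0 0 0; 1 0 0 2.5 0 0 0; 1 0 0 2.5 0 0 0; 1 0 0 2.5 0 0 0; 1 0 0 2.5 0 0 0; 1 0 0 1.5 0 0 0; 1 0 0 1.1 0 0 0; 1 0 0 0 0 0 0; 1 0 0 0 0 0 0")

```text
t: 6.62
eef_pos: [0.521, -0.2844, 0.0797]
tool_rot: [-0.0, 0.692, 0.722, 0.0]
contact_force: [0.7, -1.0, -0.3]
gripper_width: 1.005
```

```bash
python3 go.py .5198 -.2847 .079 2.3; python3 - <<'E'
from comp import *
comp("grasp.png",[("top",(225,190,295,240)),("scene",(120,200,210,320))])
E
```

```text
t 6.6167 pos [ 0.521  -0.2844  0.0797] z [-3.e-04  4.e-04 -1.e+00] F [ 0.7 -1.  -0.3] g 1.005 q [-0.01  0.59  0.54  1.9  -0.42  0.77  0.82]
shift cm [-0.02 -0.12  0.07]
jaw yaw 2.49 turn rz 0.19
top 225 190 scale 5.642857142857143 offset x 0
scene 120 200 scale 4.388888888888889 offset x 400
```

View pics/grasp.png

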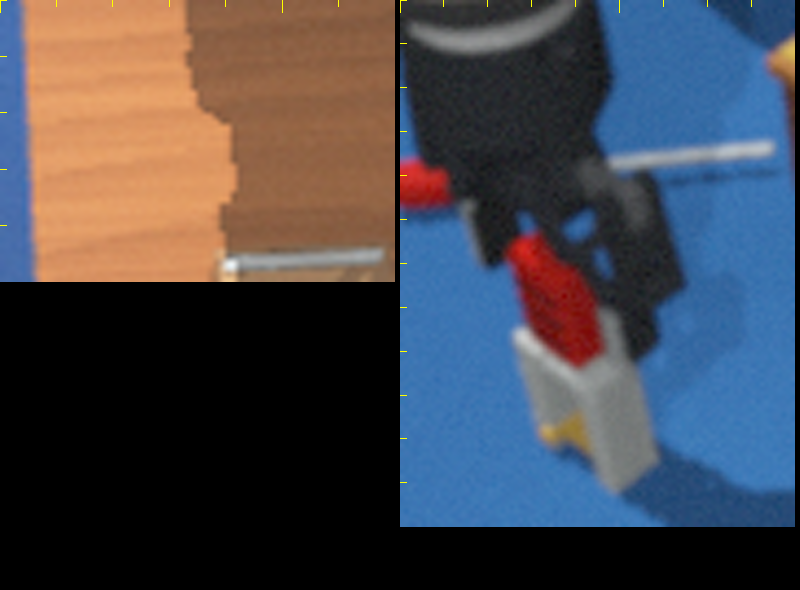

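The handle stands between the open fingers (red at (555,300), fingers at (480,240) and (635,300)). The staple bar's ends are at (228,265) and (382,255) in the top crop. Now I'll close the gripper.

Emit:
move_arm(commands="0.3 0 0 0 0 0 0; 0 0 0 0 0 0 0; 0 0 0 0 0 0 0; 0 0 0 0 0 0 0; 0 0 0 0 0 0 0; 0 0 0 0 0 0 0; 0 0 0 0 0 0 0; 0 0 0 0 0 0 0", force=60)

```text
t: 7.38
eef_pos: [0.5206, -0.2853, 0.0801]
tool_rot: [0.0, 0.692, 0.722, 0.0]
contact_force: [-1.5, 0.1, 5.8]
gripper_width: 0.412
```

```bash
python3 - <<'E'
from h import *
T=cam("top")
a=atz(T,264.9,236.5,.137);b=atz(T,292.2,234.7,.137);d=a-b
print(a,b,np.linalg.norm(d),(a+b)/2,np.degrees(np.arctan2(-d[0],d[1])))
E
python3 go.py .5198 -.2847 .2 2.3
```

```text
[0.47204237 0.06143977 0.137     ] [ 0.4784822  -0.01039518  0.137     ] 0.07212302915619226 [0.47526228 0.0255223  0.137     ] 5.122735385425928
t 7.4333 pos [ 0.5206 -0.2854  0.0801] z [ 2.e-04  2.e-04 -1.e+00] F [-2.   1.   6.7] g 0.417 q [-0.01  0.59  0.54  1.9  -0.42  0.77  0.82]
shift cm [  0.07  -0.08 -11.99]
jaw yaw 2.38 turn rz 0.08
```

Emit:
move_arm(commands="0 0 0 -0.5 0 0 0; 0 0 0 -1.5 0 0 0; 0 0 0 -2.5 0 0 0; 0 0 0 -3 0 0 0; 0 0 0 -3 0 0 0; 0 0 0 -3 0 0 0; 0 0 0 -2.5 0 0 0; 0 0 0 -1 0 0 0; 0 0 0 0 0 0 0")

```text
t: 8.18
eef_pos: [0.5216, -0.2857, 0.2515]
tool_rot: [0.002, 0.692, 0.722, 0.001]
contact_force: [0.5, -0.3, -4.8]
gripper_width: 0.417
```

Emit:
move_arm(commands="0 1.3 -0.2 0 0 0 0; 0 2.5 -0.3 0 0 0 0; 0 3 -0.4 0 0 0 0; 0 3 -0.4 0 0 0 0; 0 3 -0.4 0 0 0 0; 0 3 -0.4 0 0 0 0; 0 3 -0.4 0 0 0 0; 0 3 -0.4 0 0 0 0; 0 3 -0.3 0 0 0 0; 0 2.5 -0.3 0 0 0 0; 0 2 -0.2 0 0 0 0; 0 1 -0.1 0 0 0 0")

```text
t: 9.18
eef_pos: [0.4681, 0.019, 0.2475]
tool_rot: [-0.001, 0.691, 0.723, -0.001]
contact_force: [1.0, -0.4, -4.5]
gripper_width: 0.417
```

Emit:
move_arm(commands="0 0.5 0 0 0 0 -1; 0 0 0 0 0 0 -1; 0 0 0 0 0 0 0; 0 0 0 0 0 0 0; 0 0 0 0 0 0 0")

```text
t: 9.6
eef_pos: [0.4699, 0.0195, 0.2494]
tool_rot: [0.0, 0.68, 0.733, -0.0]
contact_force: [-0.2, -0.4, -3.5]
gripper_width: 0.415
```

```bash
python3 go.py .469 .026 .245 4.3; python3 - <<'E'
from comp import *
comp("over.png",[("top",(245,200,310,260)),("scene",(225,90,305,210))])
E
```

```text
t 9.6 pos [0.4699 0.0195 0.2494] z [-1.e-04 -4.e-04 -1.e+00] F [-0.2 -0.4 -3.5] g 0.415 q [-0.67  0.11  0.54  2.03 -0.07  1.01 -0.02]
shift cm [ 0.65 -0.04  0.44]
jaw yaw 4.26 turn rz -0.04
top 245 200 scale 6.076923076923077 offset x 0
scene 225 90 scale 4.916666666666667 offset x 400
```

View pics/over.png

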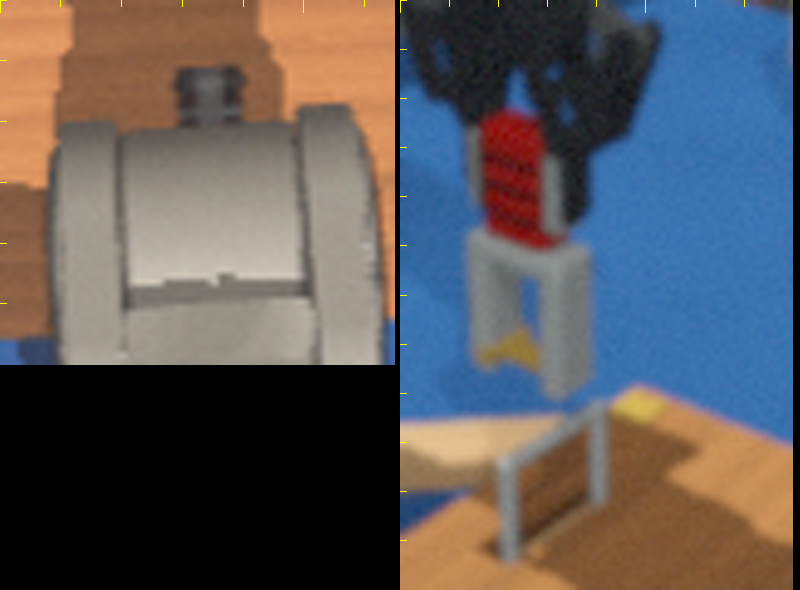

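```bash
cat > f2.py <<'E'
from h import *
from scipy.optimize import least_squares
S=cam("scene"); s=lambda u,v:(225+(u-400)/4.9167-.5,90+v/4.9167-.5)
a=atz(S,*s(509,468),.135);b=atz(S,*s(600,410),.135);d=b-a
print("staple",a,b,np.linalg.norm(d),(a+b)/2,np.degrees(np.arctan2(-d[0],d[1])))
K=[([.027,-.013,.0],s(560,401)),([.027,.013,0],s(592,383)),([-.027,-.013,0],s(474,358)),([-.027,-.013,.07],s(469,236)),([.027,-.013,.07],s(545,262)),([.027,.013,.07],s(592,248))]
y=np.radians(4.26)
def f(p): return (proj(S,[[p[0]+np.cos(y)*k[0][0]-np.sin(y)*k[0][1],p[1]+np.sin(y)*k[0][0]+np.cos(y)*k[0][1],p[2]+k[0][2]] for k in K])-[k[1] for k in K]).ravel()
r=least_squares(f,[.47,.02,.17]);print(r.x,r.fun.round(1))
r=least_squares(lambda p:f([*p,.1693]),[.47,.02]);print(r.x,r.fun.round(1))
E
python3 f2.py
```

```text
staple [ 0.48113488 -0.0086787   0.135     ] [0.47631593 0.05860099 0.135     ] 0.06745205573343305 [0.4787254  0.02496115 0.135     ] 4.096846100771735
[0.44748758 0.04122907 0.15332734] [-0.5 -0.4 -0.  -1.1 -0.1  1.2 -0.7 -0.5  1.7  1.  -0.5 -0.2]
[0.46865431 0.02066192] [-0.4  0.2  0.4 -0.7 -0.6  1.5 -1.2 -1.1  1.9  0.6 -0.1 -0.7]
```

Emit:
move_arm(commands="0 0.5 0.4 0.5 0 0 0; 0 0 0 1 0 0 0; 0 0 0 0.9 0 0 0; 0 0 0 0 0 0 0; 0 0 0 0 0 0 0; 0 0 0 0 0 0 0")

```text
t: 10.25
eef_pos: [0.4734, 0.0261, 0.2254]
tool_rot: [-0.0, 0.68, 0.734, -0.0]
contact_force: [-0.2, 0.3, -3.9]
gripper_width: 0.416
```

```bash
python3 go.py .474 .025 .223 4.3; python3 - <<'E'
from h import *
save("scene","over2.png",crop=(230,110,290,205),s=6.3)
E
```

```text
t 10.25 pos [0.4734 0.0261 0.2254] z [-5.e-04 -4.e-04 -1.e+00] F [-0.2  0.3 -3.9] g 0.416 q [-0.67  0.15  0.54  2.05 -0.1   0.96 -0.  ]
shift cm [-0.12  0.06  0.24]
jaw yaw 4.39 turn rz 0.09
```

View pics/over2.png

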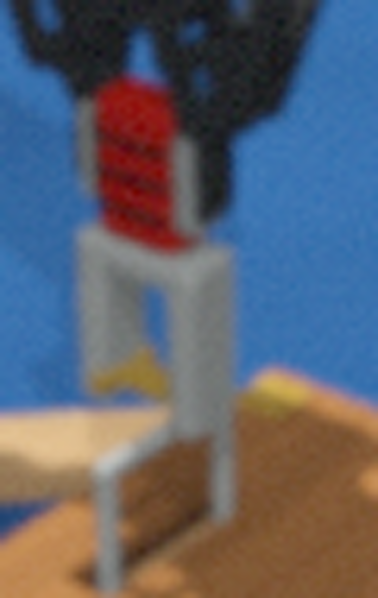

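```bash
python3 - <<'E'
from h import *
S=cam("scene"); y=np.radians(4.3)
def W(cx,cy,X): return [cx+np.cos(y)*X[0]-np.sin(y)*X[1],cy+np.sin(y)*X[0]+np.cos(y)*X[1],X[2]]
pr=lambda X:((proj(S,X)-[230,110]+.5)*6.3).round(0)
print("hook",pr([W(.4734,.0256,X) for X in([-.027,-.013,.215],[.027,-.013,.215],[.027,.013,.215],[-.027,-.013,.145],[.015,-.013,.145],[.027,-.013,.145],[.027,.013,.145])]))
for x in(.473,.476,.479): print(x,pr([W(x,.0255,X) for X in([0,-.034,.135],[0,.034,.135],[0,-.034,.085],[0,.034,.085])]).tolist())
E
```

```text
hook [[ 72. 231.]
 [188. 276.]
 [234. 249.]
 [ 81. 398.]
 [166. 435.]
 [191. 446.]
 [236. 416.]]
0.473 [[98.0, 468.0], [215.0, 393.0], [104.0, 579.0], [217.0, 501.0]]
0.476 [[104.0, 471.0], [221.0, 396.0], [109.0, 582.0], [222.0, 504.0]]
0.479 [[109.0, 474.0], [226.0, 399.0], [115.0, 585.0], [228.0, 507.0]]
```

Emit:
move_arm(commands="0 0 0 0.5 0 0 0; 0 0 0 0.5 0 0 0; 0 0 0 0.5 0 0 0; 0 0 0 0.5 0 0 0; 0 0 0 0.4 0 0 0; 0 0 0 0 0 0 0")

```text
t: 10.85
eef_pos: [0.4732, 0.0263, 0.201]
tool_rot: [-0.0, 0.679, 0.734, -0.0]
contact_force: [-0.9, -0.3, 1.8]
gripper_width: 0.416
```

Emit:
move_arm(commands="0 0 0 0.5 0 0 0; 0 0 0 0.5 0 0 0; 0 0 0 0.5 0 0 0; 0 0 0 0.4 0 0 0; 0 0 0 0 0 0 0")

```text
t: 11.27
eef_pos: [0.4708, 0.026, 0.1806]
tool_rot: [-0.002, 0.679, 0.734, -0.002]
contact_force: [-5.4, 0.0, -5.0]
gripper_width: 0.417
```

Emit:
move_arm(commands="0 0 0 0.3 0 0 0; 0 0 0 0.3 0 0 0; 0 0 0 0.3 0 0 0; 0 0 0 0 0 0 0")

```text
t: 11.6
eef_pos: [0.474, 0.0264, 0.1733]
tool_rot: [0.0, 0.679, 0.734, 0.0]
contact_force: [-0.9, 0.1, -4.3]
gripper_width: 0.417
```

Emit:
move_arm(commands="0 0 0 0.3 0 0 0; 0 0 0 0.3 0 0 0; 0 0 0 0.2 0 0 0; 0 0 0 0.1 0 0 0; 0 0 0 0 0 0 0")

```text
t: 12.02
eef_pos: [0.4736, 0.0263, 0.165]
tool_rot: [-0.0, 0.679, 0.734, 0.0]
contact_force: [-2.1, 0.9, 1.7]
gripper_width: 0.415
```

Emit:
move_arm(commands="0 0 0 0.1 0 0 0; 0 0 0 0 0 0 0; 0 0 0 0 0 0 0")

```text
t: 12.27
eef_pos: [0.4737, 0.0263, 0.1649]
tool_rot: [-0.0, 0.68, 0.734, 0.0]
contact_force: [-6.7, -0.6, 15.2]
gripper_width: 0.415
```

```bash
python3 - <<'E'
from h import *
save("scene","home.png",crop=(215,110,305,220),s=5.4)
E
```

```text
(no output)
```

View pics/home.png

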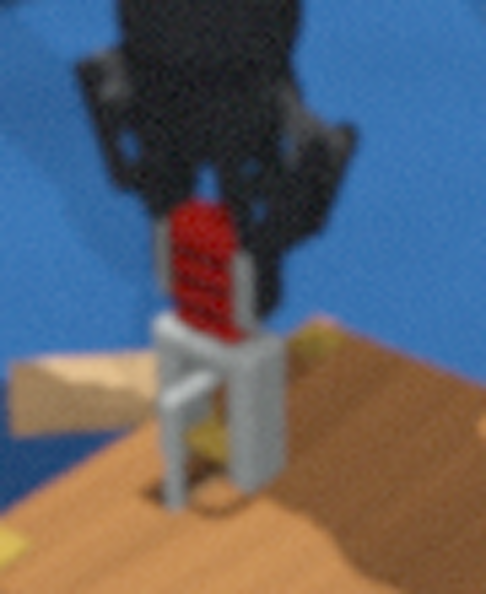

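The hook is home: its feet are on the lid at (255,490), and the brass gate shows below the bar at (210,440). I'll release it and retreat.

Emit:
move_arm(commands="0 0 0 -0.1 0 0 0; 0.5 0 0 0 0 0 0; 0.7 0 0 0 0 0 0; 1 0 0 0 0 0 0; 1 0 0 0 0 0 0; 1 0 0 0 0 0 0; 1 0 0 -0.5 0 0 0; 1 0 0 -1.5 0 0 0; 1 0 0 -3 0 0 0; 1 0 0 -3 0 0 0; 1 0 0 -3 0 0 0; 1 0 0 -3 0 0 0")

```text
t: 13.32
eef_pos: [0.4732, 0.0259, 0.3063]
tool_rot: [0.0, 0.68, 0.734, 0.0]
contact_force: [1.5, -0.8, 0.6]
gripper_width: 0.999
```

Emit:
move_arm(commands="1 -3 0 -1 0 0 0; 1 -3 0 0 0 0 0; 1 -3 0 0 0 0 0; 1 -3 0 0 0 0 0; 1 -3 0 0 0 0 0; 1 -3 0 0 0 0 0; 1 0 0 0 0 0 0; 1 0 0 0 0 0 0")

```text
t: 13.98
eef_pos: [0.4869, -0.155, 0.3149]
tool_rot: [0.0, 0.681, 0.732, -0.0]
contact_force: [0.1, 0.2, -0.0]
gripper_width: 1.0
```

```bash
python3 go.py .47 -.1 .3 4.3; python3 - <<'E'
from comp import *
comp("end.png",[("top",(140,130,340,270)),("scene",(215,115,305,240))])
E
```

```text
t 13.9833 pos [ 0.4869 -0.155   0.3149] z [ 1.e-04 -5.e-04 -1.e+00] F [ 0.1  0.2 -0. ] g 1.0 q [-0.45  0.14  0.72  1.87 -0.1   1.17  0.37]
shift cm [ 5.61 -1.28  1.48]
jaw yaw 4.16 turn rz -0.14
top 140 130 scale 1.975 offset x 0
scene 215 115 scale 4.388888888888889 offset x 400
```

View pics/end.png

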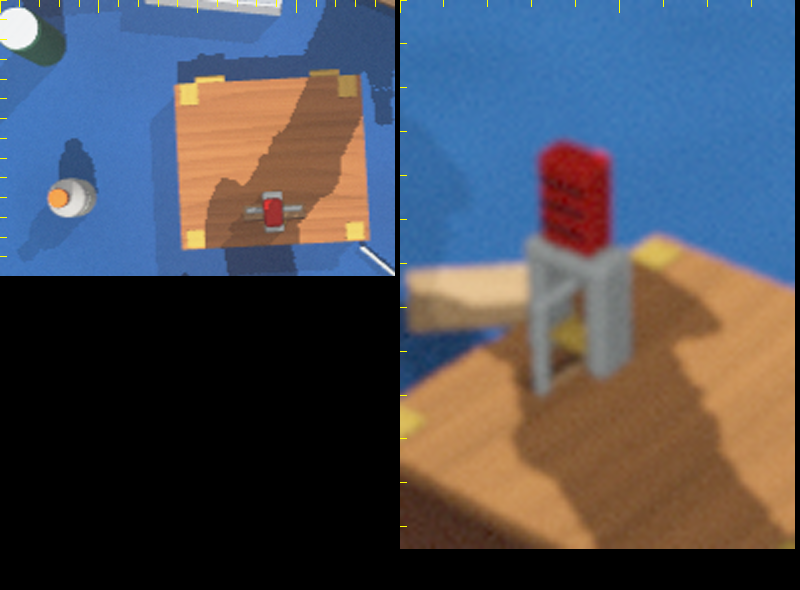

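The hook stands upright on the staple with the gate below the bar at (570,330). The lid is shut, and the bottle at (72,197) and can at (30,35) are both standing. I'll hand the job in now.

```bash
python3 -c "
from station import bot
print(bot.hand_in())"
```

```text
the job is handed in; nothing more can be done
None
```

The job is done and handed in at about 14 s on the robot's clock. I shut the lid with the closed fingers, then pushed the red hook mouth down over the staple until its feet met the lid. I let go of it there and moved the arm clear.

- **Lid:** the fingers stopped at a height of 85 mm with 13 N on the lid, and the later pictures show it shut.
- **Gate:** at about 15 mm above home there was a 5 N sideways force. It had gone by about 8 mm above home, and the pictures then show the brass gate below the bar, so I take it that it snapped shut.
- **Hook:** with its feet on the lid, the TCP height was within 1 mm of the expected height, at 15 N. The last picture, after release, shows it standing upright.
- **Bottle and can:** both are standing in the last picture.
- **Disagreement:** estimates of the staple's x position differed by up to about 8 mm (0.471 to 0.479 m). I aimed for 0.477 m, and the hook went on without jamming.

No check failed. The hand-in gave no verdict.

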